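Slide a wax ring along the rail into the corner pocket

ROBOT

A 7-joint arm with a two-finger parallel gripper is mounted at the origin on a cart in front of the work surface, level with it; the furniture and walls round the work are solid. World frame = base frame: x ahead of the robot, y to its left, z up, the work surface at z = 0. Lengths are in m, angles in rad, forces in N, time in s.
With the tool pointing down it reaches from about 0.4 to 0.875 m from the base axis. Payload 19.3 kg.
Tool frame: the origin (TCP) lies at the very end of the fingers, on their centre line; the grasp point (between the pads) lies 19 mm behind it; z points along the fingers, y is the direction in which the jaws open and shut (so a half turn about z gives the same grasp; the last joint's range is limited). The gripper opens to 85 mm and grips with 20 to 120 N. Pads are 22 mm wide; open, the fingers measure 114 mm over their backs; the gripper's body (76 mm by 85 mm) begins 54 mm behind the grasp point. The pads swing forward as they close: fully open they stand 13 mm farther back than shut.
Start: joints at [-1.377, 0.521, -0.036, 1.599, 0.021, 1.021, -0.113], TCP at [0.163, 0.603, 0.194] pointing down, gripper open.
Joint ranges: [-2.91, 2.91], [-0.3, 2.13], [-1.5, 1.42], [0.17, 2.43], [-1.26, 4.41], [0.16, 1.93], [-2.52, 2.52]. Speed limits (rad/s): [1.89, 1.89, 2.39, 2.39, 3.01, 3.01, 3.01].

INTERFACE

Orientations are given as [roll, pitch, yaw] about the fixed x, y, z axes, in that order (R = Rz(yaw) Ry(pitch) Rx(roll)).
In Python, from workcell import bot, grab_frame, calibration, workorder gives the robot as it stands.
- The arm moves only by the tool move_arm, never from a script. Its arguments are lists of equal length, an entry for each row: "jaw": the closure in counts, from 0 (fully open) to 255 (shut); "dp": the shift along the tool's x, y, z in units of 800 mm (1.0 is 800 mm), a list of three; "rotation": the turn, a rotation vector about the tool's x, y, z in units of pi rad (1.0 is pi rad), a list of three. In form: {"jaw": [jaw, ...], "dp": [[dx, dy, dz], ...], "rotation": [[rx, ry, rz], ...]}. A call has 1 to 10 rows; each row shifts and turns the commanded pose from where the row before left it, along the tool's axes as they then stand; what a row does not reach is not made up. A row lasts 1/8 s, in which the tool goes at most 62.5 mm and 10.7 degrees, less where a joint would pass 70% of its speed; a pose out of reach is approached as far as the arm can. A call with a number of a shift or a turn outside -1 to 1 is refused whole. A call with a gripper value outside its range is refused whole. The fingers move at their own pace and stop on an object; "squeeze" is the grip in N (left out, the last holds). Time passes only in rows, so rows that do not move let the fingers close. It gives the time, the measured TCP pose, the force and the opening at its end, in the units of the state.
- bot.observe(): the state, without advancing time (a new reading comes with each control period).
- grab_frame(name): name is "side" or "top"; returns the picture (420x560x3 uint8, blue, green, red); there is no depth.
- calibration(name): a dict with "camera_matrix" (3x3 intrinsics, pixels), "T" (4x4, takes a point from camera to world coordinates). Camera axes: x right, y down, z forward; pixel columns grow to the right and rows downward; lengths in m; the calibration is good to about 2 mm. A picture is of the moment at which its call begins. calibration takes no time and is no camera call.
- workorder.job_done(): hands the job in, once; it reports no verdict.
The state is a dict: "clock": time; "qpos": joint angles; "qd": joint speeds; "joint_efforts": joint torques, N m; "position": TCP position; "tool_rot": TCP orientation; "force": force on the tool from outside, world axes, zero at the start; "moment": the same for the moment, N m; "grip_width": finger opening in m.
Only numpy, scipy, OpenCV 4.12 (cv2) and the standard library are available. Lean on these libraries where they do the work, as an engineer would, in place of code of your own. Each camera call takes 0.05 s, during which the arm holds its last target. There are 200 camera calls.

TASK

On the flat metal jig, push the larger of the two green wax rings back against the far rail while it is still on the open side of the scribed cross line, then slide it along the rail, keeping it against the rail from the line on, until it sits home in the corner pocket, touching both rail and end stop. Only push it, with the fingertips or the outside of a finger, and never lift it. Leave the smaller ring, the setting block and the file where they lie.

Things in the scene. Friction and masses are not known exactly. Their poses are not given: they have to be found in the camera images.
- jig: Flat polished grey metal board (friction about 0.25, rail too) fixed on the bench, 170 (x) x 300 (y) x 8 mm; origin at the centre of its underside, z up. Place and yaw vary. A dark steel rail, 18 mm wide, 10 mm high above the board, runs along y at its far edge, face at x = 70 mm. At the +y end stands an end stop as high, face at y = 125 mm, from the rail to x = 28 mm.
- corner_seat (a point): Axes as the jig's: where the large ring's underside centre is when fully home in the pocket, jig (57, 112, 8) mm, on the board's top. x points at the rail, y at the end stop; both faces lie 13 mm away. Aim here.
- lip_tip (a point): Free end of the short lip, at board height, jig (34.5, 116, 8) mm, axes as the jig's. The lip (10 mm high, x = 28 to 41 mm) stands out 9 mm from the end stop towards -y. Rail, stop and lip make the corner pocket, 29 mm wide, open towards -y; the rear of a seated ring stays free.
- line_at_rail (a point): Where the thin dark line scribed across the board (flat, no step) meets the rail face, on the board's top, jig (70, 37, 8) mm, axes as the jig's. The open side of the line is -y, the pocket side +y.
- large_ring: The larger green wax ring, lying flat on the board: 26 mm across, 14 mm high, about 20 g, origin at the centre of its underside, z up. Its bore cannot be entered (treat it as a solid disc). It slides freely. It starts on the open side of the line, 70 to 110 mm (centre) from the rail, at either of two places that it swaps with the small ring.
- small_ring: The smaller green wax ring, to be left alone: 22 mm across, 7 mm high, lying on the board, origin at the centre of its underside.
- setting_block: Bystander: engraver's setting block, grey jaws on a round dark base, 52 mm across and 56 mm high, standing on the bench just off the jig's -y end; origin at the centre of its underside.
- file: Bystander: slim needle file with a red handle, 160 mm long along its y, 12 mm thick, lying on the bench behind the rail; origin at the centre of its underside.
Not all that is in view belongs to the job. Leave any black look-alike of the large_ring alone.

How it is judged:
By the outcome, as a careful person would: the job done as asked, in the order asked, and still so for the second after the job is handed in, with the robot touching nothing.
It also fails if it takes over 56 s, if anything falls off the work surface, if the arm or the gripper's body presses on something with over 40 N, if the wrist force passes 120 N, or if a joint passes its speed limit or range.

## Working session

There is one attempt and no reset: what is moved stays moved. The work goes in short steps, Python scripts to look and compute and a tool call to move; the robot and the scene stay as the last step left them, time stands still between calls to the robot, and variables do not carry over. Pictures are saved under pics/ and viewed, about 8 in all and at most 12, crops included, and the job is handed in when it is done.

Besides the shell and the picture viewer there is one more tool, called after "Request:" as name(argument=value, ...) on one line, values as JSON. move_arm: Moves the arm, as the interface text tells. Shifts and turns lie within -1 to 1; 1 stands for 800 mm of shift or pi rad of turn. Its arguments: {"type":"object","properties":{"jaw":{"type":"array","items":{"type":"number"}},"dp":{"type":"array","items":{"type":"array","items":{"type":"number","minimum":-1,"maximum":1}}},"rotation":{"type":"array","items":{"type":"array","items":{"type":"number","minimum":-1,"maximum":1}}},"squeeze":{"type":"number"}},"required":["jaw","dp","rotation"]}

```bash
mkdir -p pics; ls; python3 - <<'E'
from workcell import bot, grab_frame, calibration
import cv2, numpy as np
for n in("top","side"):
    cv2.imwrite(f"pics/{n}0.png",grab_frame(n)); c=calibration(n); print(n,np.round(c["camera_matrix"],1).tolist(),np.round(c["T"],4).tolist())
print(bot.observe())
E
```

```text
pics
top [[394.9, 0.0, 280.1], [0.0, 394.9, 210.4], [0.0, 0.0, 1.0]] [[0.0071, -0.9912, 0.1318, 0.3827], [-0.9999, -0.006, 0.0085, -0.0679], [-0.0076, -0.1319, -0.9912, 0.9004], [0.0, 0.0, 0.0, 1.0]]
side [[388.4, 0.0, 280.2], [0.0, 388.4, 208.2], [0.0, 0.0, 1.0]] [[0.8284, -0.3893, 0.4027, 0.1535], [-0.5597, -0.548, 0.6216, -0.5992], [-0.0213, -0.7404, -0.6718, 0.6017], [0.0, 0.0, 0.0, 1.0]]
{'clock': 0.1, 'qpos': array([-1.37718947,  0.52195969, -0.0362957 ,  1.5998906 ,  0.02118186,
        1.02111757, -0.11282508]), 'qd': array([-3.09502538e-05, -2.09060625e-03,  2.72765272e-04, -1.97814112e-03,
       -5.31573366e-04, -1.46219112e-03,  8.53869679e-04]), 'joint_efforts': array([ 4.14241033e-03, -9.28475690e+01,  1.98430739e+00, -3.70535946e+01,
        1.81955908e-02,  5.23821232e-03,  9.48375236e-05]), 'position': array([0.16293787, 0.60306193, 0.193702  ]), 'tool_rot': array([-3.14060411e+00,  6.86909770e-05,  2.87771168e+00]), 'force': array([-0.54371451, -0.15913609, -0.0543772 ]), 'moment': array([-0.04193974,  0.00144996,  0.01609912]), 'grip_width': 0.08583896220894069}
```

View pics/top0.png

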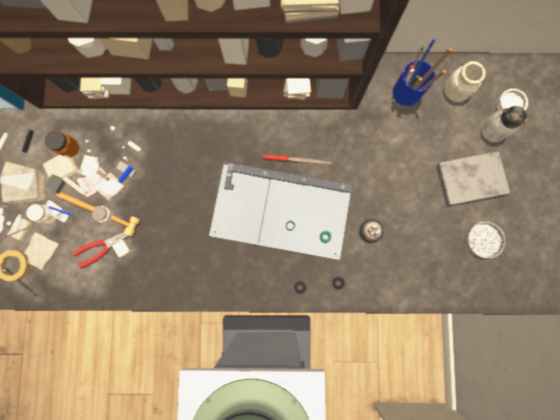

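View pics/side0.png

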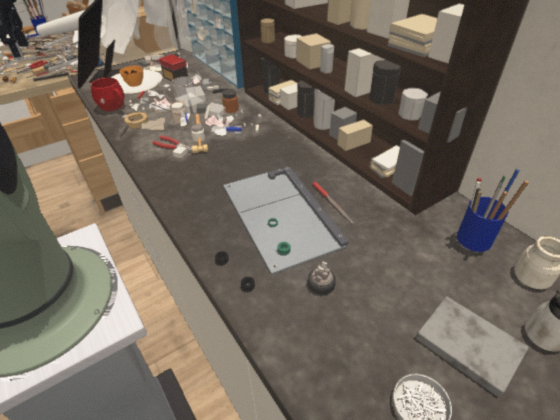

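The top view shows the jig, with its pocket at upper left near (229,182) and the line near (264,210). Candidates for the large ring are: green (326,237), which looks larger; green (290,225), which looks smaller; black (300,287) and (338,283), which are decoys. I choose (326,237) and will check it in a close crop.

```bash
cat > h.py <<'E'
import cv2, numpy as np
from workcell import bot, grab_frame, calibration
def ray(n,uv,z):
    c=calibration(n);K=c["camera_matrix"];T=c["T"]
    d=T[:3,:3]@np.linalg.inv(K)@[uv[0],uv[1],1.];o=T[:3,3]
    return (o+d*(z-o[2])/d[2])[:2]
def proj(n,p):
    c=calibration(n);T=np.linalg.inv(c["T"]);q=c["camera_matrix"]@(T[:3,:3]@p+T[:3,3]);return q[:2]/q[2]
def greens(n,im):
    h=cv2.cvtColor(im,cv2.COLOR_BGR2HSV);m=cv2.inRange(h,(65,70,30),(95,255,255))
    k,l,s,c=cv2.connectedComponentsWithStats(cv2.morphologyEx(m,cv2.MORPH_CLOSE,np.ones((3,3))))
    out=[]
    for i in range(1,k):
        if s[i,4]>15:
            pts=np.argwhere(l==i)[:,::-1].astype(np.int32); (x,y),r=cv2.minEnclosingCircle(pts); out.append((x,y,r,s[i,4]))
    return out
E
python3 - <<'E'
from h import *
im=cv2.imread("pics/top0.png"); s=cv2.imread("pics/side0.png")
for n,i in(("top",im),("side",s)):
  for g in greens(n,i): print(n,np.round(g,1),[np.round(ray(n,g[:2],z),4).tolist() for z in(.0115,.015)])
cv2.imwrite("pics/c.png",cv2.resize(im[150:270,200:360],None,fx=5,fy=5,interpolation=cv2.INTER_CUBIC))
E
```

```text
top [325.  236.    5.4  59. ] [[0.4436, -0.1617], [0.4433, -0.1613]]
side [283.6 248.    6.2 117. ] [[0.4456, -0.1568], [0.4439, -0.1594]]
```

View pics/c.png

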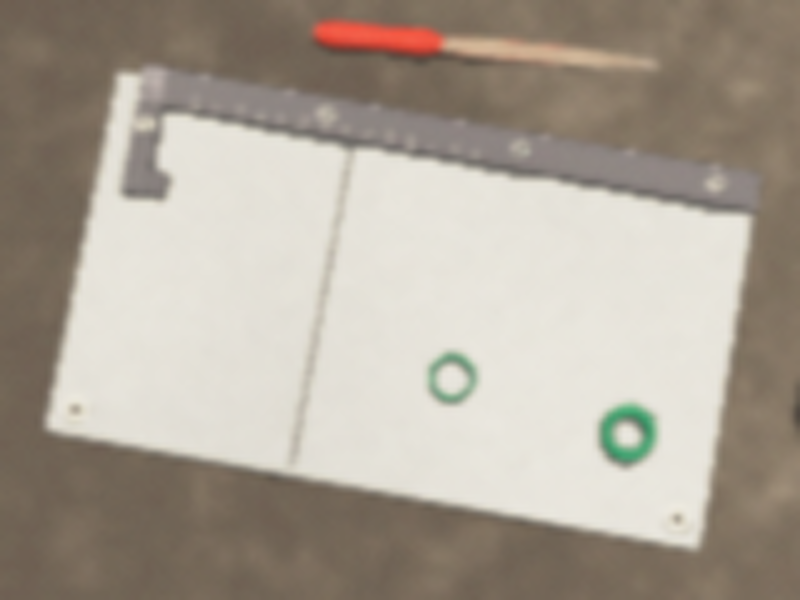

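The crop confirms the large ring at crop (628,434), thicker and bigger than the small ring at (452,378). The pocket is at about (165,150) and the line meets the rail at (350,152).

```bash
cat >> h.py <<'E'
def cu(p): return [(p[0]+.5)/5-.5+200,(p[1]+.5)/5-.5+150]
E
python3 - <<'E'
from h import *
from scipy.optimize import least_squares
P=[((115,72),(85,150,8)),((45,431),(-85,150,8)),((700,550),(-85,-150,8)),((292,464),(-85,37,8)),((350,150),(70,37,8)),((163,112),(70,125,18)),((752,213),(70,-150,18)),((760,172),(88,-150,18)) ]
def f(q,full=False):
    x,y,t=q;c,s=np.cos(t),np.sin(t);r=[]
    for u,p in P:
        p=np.array(p)/1e3;w=np.array([x+c*p[0]-s*p[1],y+s*p[0]+c*p[1],p[2]])
        r+=list(proj("top",w)-cu(u))
    return np.array(r)
s=least_squares(f,[.48,-.07,-.2],loss="soft_l1");print(s.x,np.round(f(s.x).reshape(-1,2),2).tolist())
x,y,t=s.x;R=np.array([[np.cos(t),-np.sin(t)],[np.sin(t),np.cos(t)]])
for nm,u,z in(("large",(628,434),.020),("small",(452,378),.013)):
    w=ray("top",cu(u),z);print(nm,w,(R.T@(w-[x,y]))*1e3)
for nm,p in(("seat",(57,112)),("line",(70,37)),("lip",(34.5,116))): print(nm,[x,y]+R@(np.array(p)/1e3))
im=cv2.imread("pics/top0.png")
for nm,u in (("block",(372,231)),):print(nm,(R.T@(ray("top",u,.03)-[x,y]))*1e3)
E
```

```text
[ 0.49995054 -0.06045649 -0.16856487] [[0.29, 0.13], [-0.24, 0.53], [-0.11, 0.07], [-0.56, 2.67], [0.09, -0.95], [-0.53, -0.81], [0.75, -0.46], [0.36, 0.05]]
large [ 0.44209724 -0.16122493] [ -40.12762663 -109.04611426]
small [ 0.4673061  -0.08285648] [-28.42375722 -27.55919019]
seat [0.57493263 0.04039332]
line [ 0.5751658  -0.03572465]
lip [0.55342261 0.0481114 ]
block [ -11.25725921 -207.69905725]
```

Request:
move_arm(jaw=[255,255,255,255,255,255,255,255,255,255], dp=[[0,0,0],[-0.0475,-0.0417,0],[-0.0475,-0.0417,0],[-0.0475,-0.0417,0],[-0.0475,-0.0417,0],[-0.0475,-0.0417,0],[-0.0475,-0.0417,0],[-0.0475,-0.0417,0],[-0.0475,-0.0417,0],[-0.0475,-0.0417,0]], rotation=[[0,0,-0.0302],[0,0,0],[0,0,0],[0,0,0],[0,0,0],[0,0,0],[0,0,0],[0,0,0],[0,0,0],[0,0,0]], squeeze=20)

```text
clock: 1.35
position: [0.4504, 0.2484, 0.1941]
tool_rot: [-3.141, -0.0, 2.973]
force: [-0.1, 1.2, 0.7]
grip_width: -0.0002
```

Request:
move_arm(jaw=[255,255,255,255,255,255,255,255,255,255], dp=[[-0.0053,-0.0498,0.0118],[-0.0053,-0.0498,0.0118],[-0.0053,-0.0498,0.0118],[-0.0053,-0.0498,0.0118],[-0.0053,-0.0498,0.0118],[-0.0053,-0.0498,0.0118],[-0.0053,-0.0498,0.0118],[-0.0053,-0.0498,0.0118],[-0.0053,-0.0498,0.0118],[-0.0053,-0.0498,0.0118]], rotation=[[0,0,0],[0,0,0],[0,0,0],[0,0,0],[0,0,0],[0,0,0],[0,0,0],[0,0,0],[0,0,0],[0,0,0]])

```text
clock: 2.6
position: [0.4242, -0.1512, 0.0994]
tool_rot: [-3.142, -0.0, 2.973]
force: [0.6, 0.3, -0.1]
grip_width: -0.0002
```

```bash
cat >> h.py <<'E'
X,Y,TH=0.49995,-0.06046,-0.16856
Rj=np.array([[np.cos(TH),-np.sin(TH)],[np.sin(TH),np.cos(TH)]])
def w2j(w): return np.round(Rj.T@(np.array(w[:2])-[X,Y])*1e3,1)
def j2w(j): return np.round([X,Y]+Rj@(np.array(j)/1e3),4)
E
python3 - <<'E'
from h import *
o=bot.observe();print(np.round(o["qpos"],2),o["position"],w2j(o["position"]),j2w((-74,-109)))
E
```

```text
[ 0.09  0.4   0.15  2.14 -0.1   0.61  1.71] [ 0.42416733 -0.15119536  0.09943029] [ -59.5 -102.2] [ 0.4087 -0.1555]
```

Request:
move_arm(jaw=[255,255,255,255], dp=[[0.0231,-0.0085,0],[0,0,0.04],[0,0,0.047],[0,0,0]], rotation=[[0,0,0],[0,0,0],[0,0,0],[0,0,0]])

```text
clock: 3.1
position: [0.4035, -0.1532, 0.0287]
tool_rot: [3.141, -0.004, 2.973]
force: [0.3, -0.3, 0.5]
grip_width: 0.0003
```

```bash
python3 - <<'E'
from h import *
a=grab_frame("top");b=grab_frame("side")
o=bot.observe();print(o["position"],w2j(o["position"]),proj("top",o["position"]),proj("side",o["position"]))
A=cv2.resize(a[170:270,270:370],None,fx=4,fy=4,interpolation=cv2.INTER_CUBIC);B=cv2.resize(b[190:290,230:330],None,fx=4,fy=4,interpolation=cv2.INTER_CUBIC)
cv2.imwrite("pics/d.png",np.hstack([A,B]))
E
```

```text
[ 0.40503419 -0.15369533  0.03082129] [ -77.9 -107.8] [322.41262525 252.98453946] [265.47974939 249.30222325]
```

View pics/d.png

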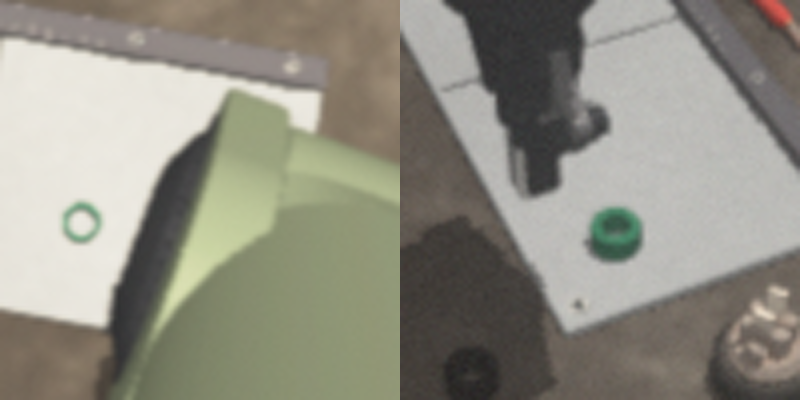

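```bash
python3 - <<'E'
from h import *
p=bot.observe()["position"]
for z in(.01,.031,.04,.05,.06): print(z,proj("side",[p[0],p[1],z]))
for z in(.031,.045): print(w2j(ray("side",(262.5,237),z)), w2j(ray("side",(230+130/4,190+195/4),z)))
b=grab_frame("side")
c=cv2.convertScaleAbs(cv2.resize(b[200:270,230:310],None,fx=8,fy=8,interpolation=cv2.INTER_CUBIC),alpha=2)
for dx in(-11,11):
  for dy in(-14,14):
    w=j2w(w2j(p)+[dx,dy]);u=proj("side",[w[0],w[1],p[2]]);cv2.circle(c,(int((u[0]-230)*8),int((u[1]-200)*8)),3,(0,0,255),-1)
cv2.imwrite("pics/e.png",c)
E
```

```text
0.01 [265.96749975 256.2800118 ]
0.031 [265.47548553 249.24122421]
0.04 [265.25899777 246.14413608]
0.05 [265.01435578 242.64427174]
0.06 [264.76528467 239.08104414]
[-70.6 -74.8] [-72.4 -79.3]
[-75.  -87.4] [-76.8 -91.8]
```

View pics/e.png

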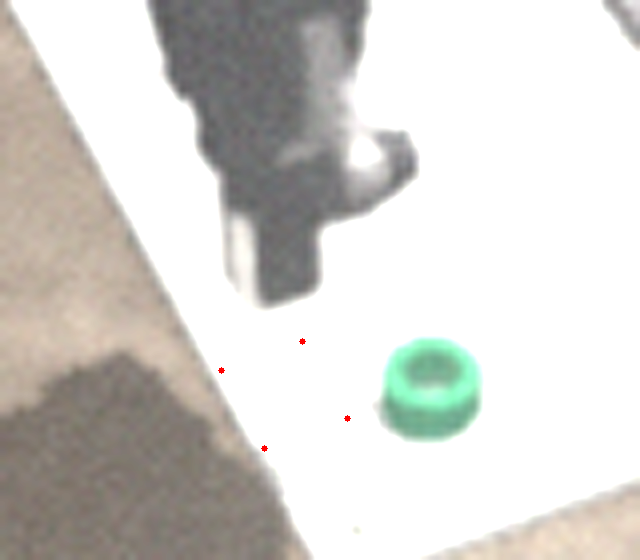

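The side crop shows the shut fingertip near pixel (264,236), while the red dots show it projected at (265,249). So it looks higher, or further in y, than I computed. I'll lower it gently beside the ring, then measure again.

Request:
move_arm(jaw=[255,255,255], dp=[[0,-0.001,0.0115],[0,0,0.012],[0,0,0]], rotation=[[0,0,0],[0,0,0],[0,0,0]])

```text
clock: 3.62
position: [0.4045, -0.1542, 0.0108]
tool_rot: [3.142, -0.001, 2.973]
force: [0.3, 0.6, -0.1]
grip_width: 0.0001
```

```bash
python3 - <<'E'
from h import *
o=bot.observe();p=o["position"];print(p,w2j(p),o["force"],o["tool_rot"],proj("side",p))
b=grab_frame("side")
c=cv2.convertScaleAbs(cv2.resize(b[170:290,200:340],None,fx=5,fy=5,interpolation=cv2.INTER_CUBIC),alpha=1.6)
def dot(j,z,col):
    w=j2w(j);u=proj("side",[w[0],w[1],z]);cv2.circle(c,(int((u[0]-200)*5),int((u[1]-170)*5)),3,col,-1)
for dx in(-11,11):
  for dy in(-14,14): dot(w2j(p)+[dx,dy],p[2],(0,0,255))
for j in((-85,-150),(-40,-109),(70,37)): dot(j,.008,(255,0,0))
cv2.imwrite("pics/f.png",c)
E
```

```text
[ 0.40451878 -0.15424482  0.01082946] [ -78.3 -108.5] [ 0.26838386  0.56841339 -0.05547528] [ 3.14153503e+00 -1.11106129e-03  2.97270967e+00] [265.87843078 256.2923449 ]
```

View pics/f.png

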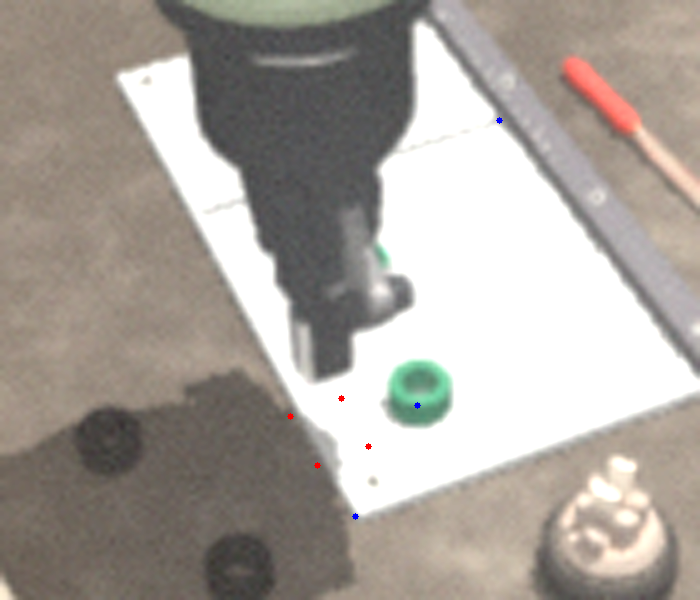

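The board and ring dots line up, but the finger still looks high. I'll test it with a short slow push.

Request:
move_arm(jaw=[255,255,255,255], dp=[[-0.01,0,0],[-0.01,0,0],[-0.01,0,0],[0,0,0]], rotation=[[0,0,0],[0,0,0],[0,0,0],[0,0,0]])

```text
clock: 4.18
position: [0.4293, -0.1585, 0.0114]
tool_rot: [-3.142, 0.001, 2.973]
force: [0.5, 0.2, 0.1]
grip_width: 0.0007
```

```bash
python3 - <<'E'
from h import *
o=bot.observe();p=o["position"];print(p,w2j(p),o["force"],o["moment"])
b=grab_frame("side");t=grab_frame("top")
for g in greens("side",b):print(np.round(g,1),w2j(ray("side",g[:2],.015)))
c=cv2.resize(b[190:270,230:330],None,fx=5,fy=5,interpolation=cv2.INTER_CUBIC)
u=proj("side",p);cv2.circle(c,(int((u[0]-230)*5),int((u[1]-190)*5)),3,(0,0,255),-1)
d=cv2.resize(t[190:270,270:370],None,fx=3,fy=5)
cv2.imwrite("pics/g.png",np.hstack([c,d]))
E
```

```text
[ 0.42934983 -0.15845704  0.01143514] [ -53.2 -108.5] [0.49035716 0.2183175  0.13136179] [-0.03784661  0.00160162  0.07134277]
[283.5 247.9   6.2 119. ] [ -38.7 -106.6]
```

View pics/g.png

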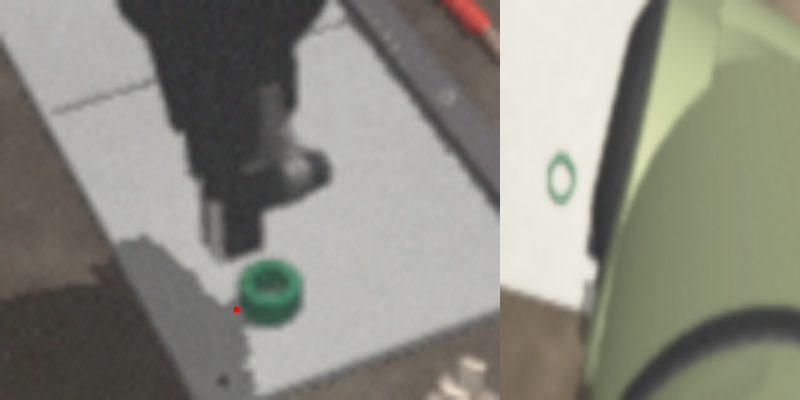

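```bash
python3 - <<'E'
from h import *
for z in(.01,.02,.03,.04,.05,.07,.1): print(z,"top light",w2j(ray("top",(299,248),z)),"side tip ctr",w2j(ray("side",(276,239),z)), "strip top/bottom",w2j(ray("side",(271.5,231),z)),w2j(ray("side",(272.5,240.5),z)))
t=cv2.imread("pics/g.png")
o=bot.observe();print(np.round(o["qpos"],4))
c=cv2.convertScaleAbs(cv2.resize(grab_frame("top")[200:270,280:330],None,fx=8,fy=8,interpolation=cv2.INTER_CUBIC),alpha=1.3)
cv2.imwrite("pics/i.png",c)
E
```

```text
0.01 top light [-75.2 -56.3] side tip ctr [-40.7 -73.3] strip top/bottom [-39.9 -47.8] [-49.  -74.1]
0.02 top light [-75.7 -55.9] side tip ctr [-44.2 -82. ] strip top/bottom [-43.4 -57. ] [-52.4 -82.8]
0.03 top light [-76.1 -55.6] side tip ctr [-47.8 -90.7] strip top/bottom [-47.  -66.1] [-55.8 -91.5]
0.04 top light [-76.6 -55.3] side tip ctr [-51.3 -99.5] strip top/bottom [-50.6 -75.3] [ -59.2 -100.2]
0.05 top light [-77.  -54.9] side tip ctr [ -54.9 -108.2] strip top/bottom [-54.2 -84.4] [ -62.6 -108.9]
0.07 top light [-77.9 -54.3] side tip ctr [ -62.  -125.6] strip top/bottom [ -61.3 -102.7] [ -69.5 -126.3]
0.1 top light [-79.2 -53.3] side tip ctr [ -72.7 -151.8] strip top/bottom [ -72.  -130.2] [ -79.7 -152.4]
[ 0.1481  0.5834  0.0991  2.1681 -0.1415  0.3963  1.7635]
```

View pics/i.png

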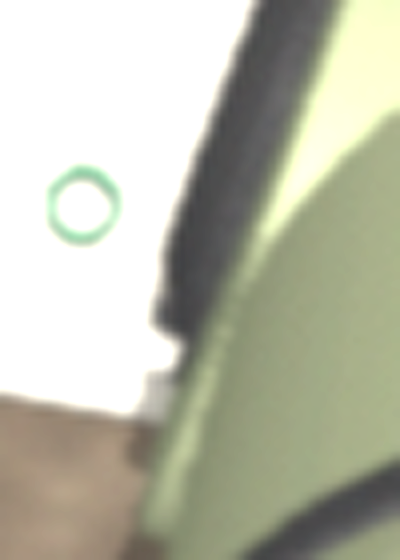

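At z≈0.05 the seen tip's x and y both match the reported TCP. The ring also did not move. So the shut fingertip really ends about 38 mm above the reported TCP. I'll back off and go down with a force guard.

Request:
move_arm(jaw=[255,255,255,255,255], dp=[[0.015,0,0],[0.015,0,0],[0,0,0.015],[0,0,0.015],[0,0,0]], rotation=[[0,0,0],[0,0,0],[0,0,0],[0,0,0],[0,0,0]])

```text
clock: 4.95
position: [0.4045, -0.1542, -0.0138]
tool_rot: [3.141, -0.002, 2.973]
force: [0.7, -0.5, 0.4]
grip_width: 0.0001
```

```bash
python3 - <<'E'
from h import *
o=bot.observe();p=o["position"];print(p,w2j(p),o["force"],o["moment"],o["grip_width"])
b=grab_frame("side")
c=cv2.resize(b[180:270,220:320],None,fx=7,fy=6,interpolation=cv2.INTER_CUBIC)
cv2.imwrite("pics/j.png",c)
E
```

```text
[ 0.40445668 -0.15419167 -0.01376484] [ -78.4 -108.4] [ 0.74159636 -0.45063222  0.40664114] [ 0.01441515 -0.00789362 -0.03077161] 0.00012062989967763056
```

View pics/j.png

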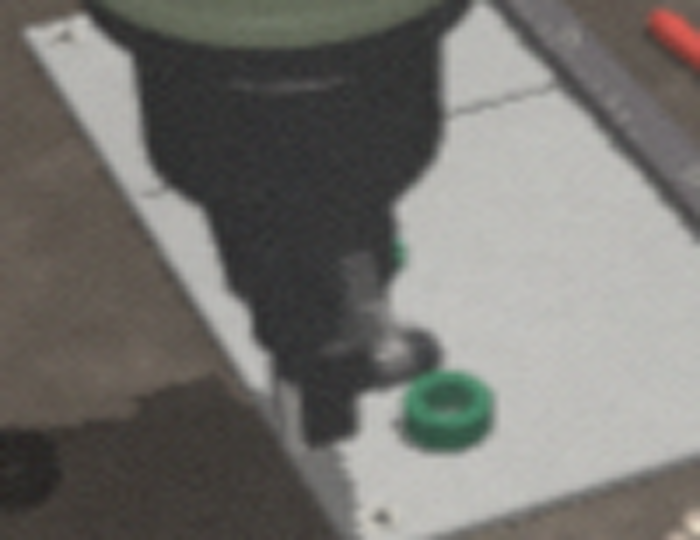

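Request:
move_arm(jaw=[255,255], dp=[[0,0,0.005],[0,0,0.002]], rotation=[[0,0,0],[0,0,0]])

```text
clock: 5.25
position: [0.4051, -0.1544, -0.0183]
tool_rot: [-3.142, 0.0, 2.973]
force: [-0.8, 0.1, 0.3]
grip_width: -0.0002
```

Request:
move_arm(jaw=[255,255], dp=[[0,0,0.003],[0,0,0]], rotation=[[0,0,0],[0,0,0]])

```text
clock: 5.5
position: [0.4049, -0.1543, -0.0207]
tool_rot: [-3.142, -0.0, 2.973]
force: [0.0, -0.5, -0.3]
grip_width: -0.0002
```

Request:
move_arm(jaw=[255,255], dp=[[0,0,0.003],[0,0,0]], rotation=[[0,0,0],[0,0,0]])

```text
clock: 5.75
position: [0.4049, -0.1543, -0.0231]
tool_rot: [-3.142, -0.0, 2.973]
force: [-0.2, -0.2, -0.1]
grip_width: 0.0001
```

Request:
move_arm(jaw=[255,255], dp=[[0,0,0.003],[0,0,0]], rotation=[[0,0,0],[0,0,0]])

```text
clock: 6.0
position: [0.4048, -0.1544, -0.0255]
tool_rot: [-3.142, -0.0, 2.973]
force: [-0.7, -0.3, 1.3]
grip_width: 0.0002
```

Request:
move_arm(jaw=[255,255], dp=[[0,0,0.002],[0,0,0]], rotation=[[0,0,0],[0,0,0]])

```text
clock: 6.25
position: [0.4049, -0.1543, -0.0271]
tool_rot: [3.142, -0.0, 2.973]
force: [-0.8, 0.6, -0.8]
grip_width: -0.0001
```

Request:
move_arm(jaw=[255,255], dp=[[0,0,0.002],[0,0,0]], rotation=[[0,0,0],[0,0,0]])

```text
clock: 6.5
position: [0.4049, -0.1543, -0.0287]
tool_rot: [3.142, -0.0, 2.973]
force: [0.0, 0.1, 0.3]
grip_width: 0.0001
```

```bash
python3 - <<'E'
from h import *
o=bot.observe();p=o["position"];print(p,w2j(p),o["force"],o["moment"],o["qpos"].round(2))
b=grab_frame("side")
for g in greens("side",b):print(np.round(g,1),w2j(ray("side",g[:2],.015)))
c=cv2.convertScaleAbs(cv2.resize(b[200:280,240:320],None,fx=7,fy=7,interpolation=cv2.INTER_CUBIC),alpha=1.8)
cv2.imwrite("pics/k.png",c)
E
```

```text
[ 0.40490888 -0.1543255  -0.02868879] [ -77.9 -108.5] [0.04657881 0.12975587 0.27693666] [-0.00749438  0.00879212 -0.01921809] [ 0.18  0.65  0.07  2.23 -0.15  0.26  1.78]
[283.6 248.    6.2  93. ] [ -38.7 -107.1]
```

View pics/k.png

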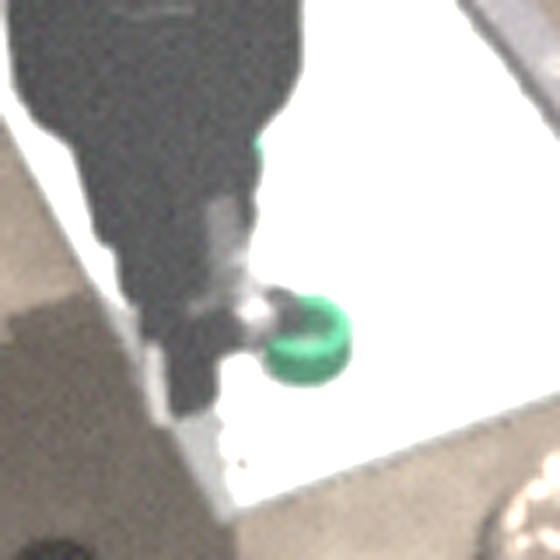

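The tip shadow now meets the finger base, so the tip is about 5 mm above the board, behind the ring in −x. The dark knob is the gripper knuckle, about 60 mm up, and it only hides the ring in this view. Pushing towards the rail now.

Request:
move_arm(jaw=[255,255,255,255,255,255], dp=[[-0.012,0,0.001],[-0.015,0,0],[-0.015,0,0],[-0.015,0,0],[-0.012,0,0],[0,0,0]], rotation=[[0,0,0],[0,0,0],[0,0,0],[0,0,0],[0,0,0],[0,0,0]])

```text
clock: 7.3
position: [0.4603, -0.1638, -0.029]
tool_rot: [-3.141, 0.001, 2.973]
force: [-1.5, -0.7, 9.7]
grip_width: -0.0003
```

```bash
cat > s.py <<'E'
from h import *
o=bot.observe();p=o["position"];print(p,w2j(p),o["force"])
for n in("side","top"):
  b=grab_frame(n)
  for g in greens(n,b):print(n,np.round(g,1),w2j(ray(n,g[:2],.0165)))
E
python3 s.py
```

```text
[ 0.46026007 -0.16384393 -0.02904011] [ -21.8 -108.6] [-1.46987022 -0.71127427  9.67104869]
side [273.  222.    4.5  28. ] [-28.5 -30.3]
side [302. 243.   5.  50.] [   0.3 -112. ]
```

The ring moves. The 9.7 N upward force says the tip scrapes the board, so I'll raise 3 mm while still behind the ring and continue.

Request:
move_arm(jaw=[255,255], dp=[[0,0,-0.0045],[0,0,0]], rotation=[[0,0,0],[0,0,0]])

```text
clock: 7.65
position: [0.4597, -0.1637, -0.0256]
tool_rot: [-3.142, 0.0, 2.973]
force: [0.2, 0.5, -0.9]
grip_width: 0.0002
```

```bash
python3 s.py
```

```text
[ 0.45970369 -0.16367991 -0.02557248] [ -22.4 -108.5] [ 0.20465384  0.48009172 -0.88170994]
side [273.  222.    4.5  26. ] [-28.5 -30.3]
side [301.5 242.    5.4  61. ] [   0.6 -109.1]
```

Request:
move_arm(jaw=[255,255,255,255,255,255], dp=[[-0.01,0,0],[-0.014,0,0],[-0.014,0,0],[-0.014,0,0],[-0.009,0,0],[0,0,0]], rotation=[[0,0,0],[0,0,0],[0,0,0],[0,0,0],[0,0,0],[0,0,0]])

```text
clock: 8.5
position: [0.5078, -0.1719, -0.0259]
tool_rot: [-3.142, 0.0, 2.973]
force: [0.4, -0.0, 0.1]
grip_width: 0.0001
```

```bash
python3 s.py
```

```text
[ 0.50782938 -0.17190104 -0.02590222] [  26.5 -108.5] [ 0.43366756 -0.00934887  0.09563343]
side [323.2 234.8   5.3  62. ] [  50.5 -110.3]
```

Now small steps until the rail is felt.

Request:
move_arm(jaw=[255,255,255], dp=[[-0.004,0,0],[-0.003,0,0],[0,0,0]], rotation=[[0,0,0],[0,0,0],[0,0,0]])

```text
clock: 8.98
position: [0.5132, -0.1728, -0.0258]
tool_rot: [-3.142, 0.0, 2.973]
force: [0.2, 0.1, -0.5]
grip_width: 0.0001
```

Request:
move_arm(jaw=[255,255], dp=[[-0.002,0,0],[0,0,0]], rotation=[[0,0,0],[0,0,0]])

```text
clock: 9.22
position: [0.5146, -0.1731, -0.0258]
tool_rot: [-3.142, 0.0, 2.973]
force: [0.1, 0.6, -0.4]
grip_width: -0.0002
```

```bash
python3 s.py
```

```text
[ 0.5146424  -0.17305715 -0.02579226] [  33.4 -108.5] [ 0.11433375  0.64185907 -0.398858  ]
side [272.5 222.    4.   21. ] [-29.4 -29.8]
side [326. 234.   5.  59.] [  56.8 -110.9]
```

Request:
move_arm(jaw=[255,255], dp=[[-0.002,0,0],[0,0,0]], rotation=[[0,0,0],[0,0,0]])

```text
clock: 9.57
position: [0.5163, -0.1733, -0.0258]
tool_rot: [-3.142, 0.0, 2.973]
force: [-0.0, -0.0, -0.4]
grip_width: -0.0003
```

Request:
move_arm(jaw=[255,255], dp=[[-0.001,0,0],[0,0,0]], rotation=[[0,0,0],[0,0,0]])

```text
clock: 9.82
position: [0.5167, -0.1734, -0.0259]
tool_rot: [3.142, -0.001, 2.973]
force: [-2.5, 0.1, 0.6]
grip_width: -0.0001
```

Request:
move_arm(jaw=[255,255], dp=[[-0.001,0,0],[0,0,0]], rotation=[[0,0,0],[0,0,0]])

```text
clock: 10.07
position: [0.5167, -0.1734, -0.0259]
tool_rot: [3.141, -0.002, 2.973]
force: [-5.4, 1.7, 4.1]
grip_width: 0.0003
```

```bash
python3 s.py
```

```text
[ 0.51674791 -0.17342093 -0.0259388 ] [  35.5 -108.5] [-5.37009407  1.68497116  4.07571014]
side [272.5 222.    4.   20. ] [-29.4 -29.8]
side [327.  233.5   5.3  58. ] [  59.4 -110.5]
```

The ring is on the rail (5 N, position stalls). Next: back off, rise, go round to the −y side, turn 15°, come down.

Request:
move_arm(jaw=[255,255,255,255,255,255,255,255,255], dp=[[0.0138,0,0],[0,0,-0.0375],[0,-0.0419,0],[-0.0306,0,0],[0,0,0],[0,0,0],[0,0,0.02],[0,0,0.0135],[0,0,0]], rotation=[[0,0,0],[0,0,0],[0,0,0],[0,0,0],[0,0,0.0417],[0,0,0.0417],[0,0,0],[0,0,0],[0,0,0]])

```text
clock: 11.3
position: [0.5245, -0.2087, -0.0238]
tool_rot: [-3.141, -0.002, 2.712]
force: [-0.4, 1.0, 0.3]
grip_width: -0.0
```

```bash
python3 s.py; python3 - <<'E'
from h import *
a=grab_frame("side");b=grab_frame("top")
cv2.imwrite("pics/l.png",np.hstack([cv2.resize(a[180:280,270:370],None,fx=4,fy=4,interpolation=cv2.INTER_CUBIC),cv2.resize(b[160:260,270:370],None,fx=4,fy=4,interpolation=cv2.INTER_CUBIC)]))
E
```

```text
[ 0.52446523 -0.20871607 -0.02382269] [  49. -142.] [-0.42862294  0.98205708  0.33778147]
side [322.  232.6   4.6  33. ] [  51.3 -103.6]
```

View pics/l.png

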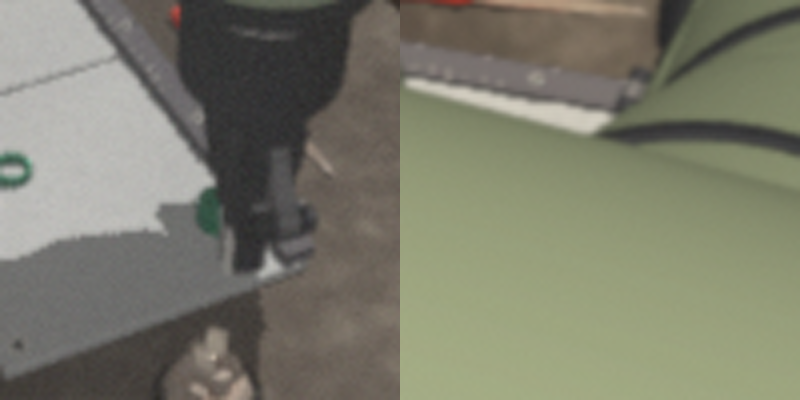

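Request:
move_arm(jaw=[255,255,255,255,255,255,255], dp=[[0.0016,0.006,0.0015],[0.0024,0.009,0],[0.00324,0.01208,0],[0.00324,0.01208,0],[0.00324,0.01208,0],[0.0016,0.006,0],[0,0,0]], rotation=[[0,0,0],[0,0,0],[0,0,0],[0,0,0],[0,0,0],[0,0,0],[0,0,0]])

```text
clock: 12.38
position: [0.5334, -0.1618, -0.0238]
tool_rot: [-3.142, 0.0, 2.711]
force: [-0.4, -0.3, 0.3]
grip_width: -0.0004
```

```bash
python3 s.py
```

```text
[ 0.53342265 -0.16179386 -0.02378751] [ 50.  -94.3] [-0.40764425 -0.28679483  0.25156418]
side [272.2 222.2   3.9  18. ] [-30.2 -30.2]
```

```bash
sed -i 's/s\[i,4\]>15/s[i,4]>3/' h.py; sed -i 's/print(n,np/print(n,np.round(proj(n,[*j2w((57,w2j(p)[1]+26.6)),.0165])),np/' s.py; python3 s.py
```

```text
[ 0.53326311 -0.16249437 -0.02378253] [ 50. -95.] [-0.45384606 -0.41301973  0.23406754]
side [316. 221.] [272.5 222.    4.   21. ] [-29.4 -29.8]
side [316. 221.] [312. 222.   2.   5.] [ 47.3 -66.6]
```

Request:
move_arm(jaw=[255,255,255,255,255,255,255,255,255,255], dp=[[0.0016,0.006,0],[0.00324,0.01208,0],[0.00324,0.01208,0],[0.00324,0.01208,0],[0.00324,0.01208,0],[0.00324,0.01208,0],[0.00324,0.01208,0],[0.00324,0.01208,0],[0.0016,0.006,0],[0,0,0]], rotation=[[0,0,0],[0,0,0],[0,0,0],[0,0,0],[0,0,0],[0,0,0],[0,0,0],[0,0,0],[0,0,0],[0,0,0]])

```text
clock: 13.82
position: [0.5468, -0.083, -0.0238]
tool_rot: [-3.142, -0.0, 2.711]
force: [-0.3, -0.7, 0.3]
grip_width: 0.0003
```

```bash
python3 s.py
```

```text
[ 0.54681981 -0.08300131 -0.02382119] [ 50.  -14.4] [-0.33576445 -0.72109823  0.25642813]
side [300. 199.] [272.  219.5   3.   10. ] [-27.3 -22.2]
side [300. 199.] [272.  224.5   3.    9. ] [-33.5 -36.4]
```

Request:
move_arm(jaw=[255,255,255,255,255,255], dp=[[-0.0013,-0.0048,0],[0,0,-0.031],[0,0,-0.031],[0.0362,-0.0097,0],[0.0362,-0.0097,0],[0,0,0]], rotation=[[0,0,0],[0,0,0],[0,0,0],[0,0,0],[0,0,0],[0,0,0]])

```text
clock: 14.68
position: [0.4852, -0.0775, 0.026]
tool_rot: [-3.141, -0.001, 2.71]
force: [0.5, 0.9, 0.8]
grip_width: 0.0
```

```bash
python3 s.py
```

```text
[ 0.48515967 -0.07748284  0.02598713] [-11.7 -19.3] [0.51383976 0.89876478 0.7519211 ]
side [301. 200.] [300.5 199.2   5.4  88. ] [58.6 11.2]
side [301. 200.] [271.5 219.5   2.5   7. ] [-28.3 -21.7]
side [301. 200.] [272.5 224.5   2.5   7. ] [-32.5 -36.8]
```

The ring is at (58.6, 11.2) mm by the side camera. That is within measuring error of its x when pressed on the rail, and it is still before the line. Going back behind it and continuing.

Request:
move_arm(jaw=[255,255,255,255,255,255,255,255,255,255], dp=[[-0.0362,0.0097,0],[-0.0362,0.0097,0],[0,0,0],[0,0,0.031],[0,0,0.031],[0,0,0],[0.0013,0.0048,0],[0.0016,0.006,0],[0.0024,0.009,0],[0.0024,0.009,0]], rotation=[[0,0,0],[0,0,0],[0,0,0],[0,0,0],[0,0,0],[0,0,0],[0,0,0],[0,0,0],[0,0,0],[0,0,0]])

```text
clock: 16.02
position: [0.5505, -0.0632, -0.0233]
tool_rot: [3.141, 0.001, 2.711]
force: [-0.3, -2.5, 4.1]
grip_width: -0.0002
```

Request:
move_arm(jaw=[255,255,255,255,255,255,255,255,255], dp=[[0.0024,0.009,0],[0.0024,0.009,0],[0.0024,0.009,0],[0.0024,0.009,0],[0.0024,0.009,0],[0.0024,0.009,0],[0.0024,0.009,0],[0.0024,0.009,0],[0,0,0]], rotation=[[0,0,0],[0,0,0],[0,0,0],[0,0,0],[0,0,0],[0,0,0],[0,0,0],[0,0,0],[0,0,0]])

```text
clock: 17.15
position: [0.5604, -0.0041, -0.0236]
tool_rot: [3.141, 0.0, 2.711]
force: [0.3, -0.1, 0.6]
grip_width: -0.0
```

```bash
python3 s.py
```

```text
[ 0.56044719 -0.00412463 -0.02362305] [50.2 65.7] [ 0.30760406 -0.14148877  0.5906779 ]
side [285. 180.] [272.5 222.    4.   23. ] [-29.4 -29.8]
```

Request:
move_arm(jaw=[255,255,255,255], dp=[[0.0016,0.006,0],[0.0016,0.006,0],[0.0013,0.0048,0],[0,0,0]], rotation=[[0,0,0],[0,0,0],[0,0,0],[0,0,0]])

```text
clock: 17.75
position: [0.5626, 0.0092, -0.0238]
tool_rot: [3.142, -0.0, 2.711]
force: [-1.1, -0.7, -1.1]
grip_width: 0.0001
```

Request:
move_arm(jaw=[255,255,255], dp=[[0.0006,0.0024,0],[0.0006,0.0024,0],[0,0,0]], rotation=[[0,0,0],[0,0,0],[0,0,0]])

```text
clock: 18.12
position: [0.5633, 0.0128, -0.0238]
tool_rot: [3.142, 0.0, 2.711]
force: [0.5, -0.5, 0.7]
grip_width: 0.0
```

Request:
move_arm(jaw=[255,255], dp=[[0.0005,0.0018,0],[0,0,0]], rotation=[[0,0,0],[0,0,0]])

```text
clock: 18.38
position: [0.5636, 0.0142, -0.0238]
tool_rot: [3.142, 0.0, 2.711]
force: [-0.0, 0.2, -0.4]
grip_width: -0.0001
```

```bash
python3 s.py
```

```text
[ 0.56359523  0.01418811 -0.02379666] [50.2 84.3] [-0.00181868  0.18896501 -0.36045189]
side [282. 176.] [272.5 221.5   3.8  13. ] [-28.8 -28.4]
side [282. 176.] [271.  224.5   2.1   6. ] [-35.4 -35.4]
```

Request:
move_arm(jaw=[255,255], dp=[[0.0005,0.0018,0],[0,0,0]], rotation=[[0,0,0],[0,0,0]])

```text
clock: 18.73
position: [0.5638, 0.0157, -0.0238]
tool_rot: [3.142, -0.0, 2.711]
force: [0.5, -0.6, -0.2]
grip_width: 0.0002
```

Request:
move_arm(jaw=[255,255], dp=[[0.0005,0.0018,0],[0,0,0]], rotation=[[0,0,0],[0,0,0]])

```text
clock: 18.98
position: [0.564, 0.0172, -0.0238]
tool_rot: [3.142, -0.0, 2.711]
force: [0.5, 0.2, -0.1]
grip_width: -0.0001
```

Request:
move_arm(jaw=[255,255], dp=[[0.0005,0.0018,0],[0,0,0]], rotation=[[0,0,0],[0,0,0]])

```text
clock: 19.23
position: [0.5643, 0.0187, -0.0238]
tool_rot: [3.142, -0.0, 2.711]
force: [0.5, 1.1, 0.3]
grip_width: -0.0001
```

Request:
move_arm(jaw=[255,255], dp=[[0.0004,0.0014,0],[0,0,0]], rotation=[[0,0,0],[0,0,0]])

```text
clock: 19.48
position: [0.5644, 0.0195, -0.0238]
tool_rot: [-3.141, -0.0, 2.711]
force: [-0.3, -0.5, 0.7]
grip_width: 0.0
```

Request:
move_arm(jaw=[255,255], dp=[[0.0004,0.0014,0],[0,0,0]], rotation=[[0,0,0],[0,0,0]])

```text
clock: 19.73
position: [0.5644, 0.0201, -0.0238]
tool_rot: [-3.141, -0.0, 2.71]
force: [-1.0, -4.9, -0.5]
grip_width: -0.0
```

Request:
move_arm(jaw=[255,255], dp=[[0.0003,0.001,0],[0,0,0]], rotation=[[0,0,0],[0,0,0]])

```text
clock: 19.98
position: [0.5644, 0.0203, -0.0238]
tool_rot: [-3.14, -0.0, 2.71]
force: [-2.7, -7.6, 2.9]
grip_width: 0.0002
```

Request:
move_arm(jaw=[255,255,255,255,255,255,255,255,255,255], dp=[[0,-0.006,0],[0,-0.01,0],[0,0,-0.05],[0,0,-0.05],[0.0073,-0.049,0],[0.0073,-0.049,0],[0.0073,-0.049,0],[0.0073,-0.049,0],[0.0073,-0.049,0],[0.0073,-0.049,0]], rotation=[[0,0,0],[0,0,0],[0,0,0],[0,0,0],[0,0,0],[0,0,0],[0,0,0],[0,0,0],[0,0,0],[0,0,0]])

```text
clock: 21.22
position: [0.4284, -0.1902, 0.0563]
tool_rot: [3.141, 0.0, 2.711]
force: [0.8, 0.3, 0.3]
grip_width: -0.0
```

```bash
python3 s.py; python3 - <<'E'
from h import *
a=grab_frame("side");b=grab_frame("top")
for n in("side","top"): print(n,"seat",proj(n,[*j2w((57,112)),.0165]))
cv2.imwrite("pics/m.png",np.hstack([cv2.resize(a[150:220,250:320],None,fx=5.6,fy=5.6,interpolation=cv2.INTER_CUBIC),cv2.resize(b[155:225,210:280],None,fx=5.6,fy=5.6,interpolation=cv2.INTER_CUBIC)]))
E
```

```text
[ 0.42841791 -0.19017897  0.05633266] [ -48.8 -139.9] [0.75455166 0.28001692 0.28352061]
side [327. 235.] [273.  222.    4.5  26. ] [-28.5 -30.3]
top [334. 195.] [236.  177.    5.8  77. ] [ 58.7 112.9]
side seat [281.62134988 175.3282872 ]
top seat [236.25266208 177.80216836]
```

View pics/m.png

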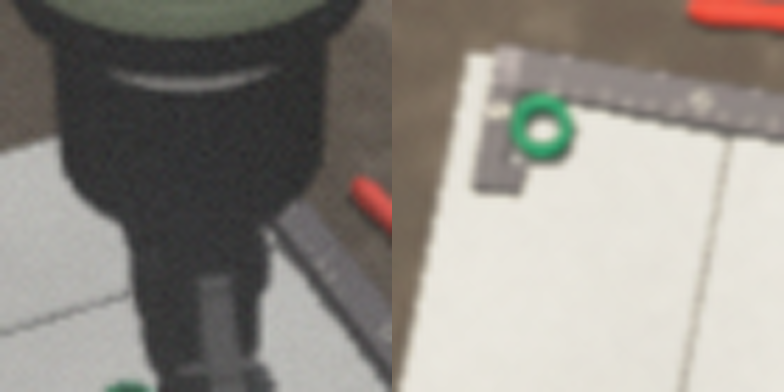

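The last picture (top half) shows the large ring at (236,177), tucked against rail and stop inside the lip. The computed seat pixel is (236,178). The robot is clear, so I'm handing in.

```bash
python3 -c "
from workcell import workorder
print(workorder.job_done())"
```

```text
the job is handed in; nothing more can be done
None
```

The large green ring is home in the corner pocket, and the job is handed in with the arm clear, at about 21 s of the 56 s allowed.

**What I did**
- I pushed the ring straight back to the far rail at jig y ≈ −109 mm, on the open side of the line, until I felt contact at about 5 N.
- I then slid it along the rail with the outside of the shut fingers, tilted 15° so the push also pressed it towards the rail, until it stalled at about 8 N against the end stop.

**Last checks**
- The top camera puts the ring at jig (58.7, 112.9) mm against the seat at (57, 112). That is within about one pixel, roughly 2 mm.
- The last picture shows it touching both rail and stop.
- Partway along, before the line, the side camera had it still against the rail. From the line to the pocket it was hidden, so rail contact there rests on the tilted push.
- The small ring's reading in the last check (−28.5, −30.3) is the same as after the first push. I did not measure the file and setting block again; no contact with them was planned.

**What disagreed**
- The shut fingertips really end about 37–39 mm above the reported TCP. My first trial push therefore passed over the ring without touching it.
- I then found the right height from the pictures and force readings. In the first part of the push the tip scraped the board at about 10 N.

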